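Seat and clamp a board in the drilling jig

TASK

Clamp the board in the plywood drilling jig, ready for drilling. With the fingertips, first press the lever of the push clamp (the lone one, at the opposite end of the jig from the stop) fully down until it lies level, so that its plunger drives the board home against the end stop; only then press down the levers of the two hold-down clamps on the corners at the stop end, in either order, until each lies level and is locked. Leave the board itself to the clamps: do not touch or lift it, and leave the loose things on the bench where they are.

Things in the scene. Friction and masses are not known exactly. Their poses are not given: they have to be found in the camera images.
- jig: drilling jig screwed to the bench: 15 mm plywood, x -200..135, y -105..105 mm; origin on the bench under the seated board's middle, +x the way the board is pushed. Guides beside the board (28 mm high, 2 mm play), end stop at x 74..96, 39 high. Push clamp on the tail (x -190..-100); hold-downs a, b on the corners at x 88, y +78 and -78, levers pointing diagonally outward.
- stop_face (a point): foot of the end stop's face, in the middle, at the top of the plywood; axes as the jig's: the board comes from -x
- board: the plain wooden board lying flat in the jig, 148 mm long (along the jig's x), 98 wide, 18 thick; origin at the centre of its underside, so 74 mm from its end; seated when that is 74 mm from stop_face. It starts 5 to 15 mm short of the stop.
- push_grip (a point): push clamp's lever: middle of the grip's upper face (press here), 62 mm from the pivot along the lever, 8.5 mm above its middle line. Black rubber sleeve 52 mm long, 16 wide, 17 thick, ending 90 mm from the pivot. Swings with the lever: -x out along the lever, z out of the face to press.
- push_pivot (a point): pivot of the push clamp's lever, 59 mm above the bench. Fixed: -x points level to where the lever lies when closed, z up; pressing swings the grip outward and down about this point, from 63 degrees above level to level. The plunger's rubber pad advances 24 mm.
- push_handle (a joint): swing of the push clamp's lever, rad: 0 standing up as found (63 degrees above level), 1.02 dead centre, 1.10 fully down and level at its stop, where it stays locked. Let go before dead centre it is not locked: it stays put or springs back a little. It gives way to 2 to 5 N on the grip, most just before dead centre.
- grip_a (a point): lever of hold-down a: middle of the grip's upper face (press here), 62 mm from the pivot along the lever, 8.5 mm above its middle line. Black rubber sleeve 52 mm long, 16 wide, 17 thick, ending 90 mm from the pivot. Swings with the lever: -x out along the lever, z out of the face to press.
- pivot_a (a point): pivot of the lever of hold-down a, 75 mm above the bench. Fixed: -x points level to where the lever lies when closed, z up; pressing swings the grip outward and down about this point, from 63 degrees above level to level. The open lever's end is 155 mm above the bench. Its bar stands 45 degrees up on the board's side at first and swings down onto the board.
- handle_a (a joint): swing of hold-down a's lever, rad: 0 standing up as found (63 degrees above level), 1.02 dead centre, 1.10 fully down and level at its stop, where it stays locked. Let go before dead centre it is not locked: it stays put or springs back a little. It gives way to 2 to 5 N on the grip, most just before dead centre.
- grip_b (a point): lever of hold-down b: middle of the grip's upper face (press here), 62 mm from the pivot along the lever, 8.5 mm above its middle line. Black rubber sleeve 52 mm long, 16 wide, 17 thick, ending 90 mm from the pivot. Swings with the lever: -x out along the lever, z out of the face to press.
- pivot_b (a point): pivot of the lever of hold-down b, 75 mm above the bench. Fixed: -x points level to where the lever lies when closed, z up; pressing swings the grip outward and down about this point, from 63 degrees above level to level. The open lever's end is 155 mm above the bench. Its bar stands 45 degrees up on the board's side at first and swings down onto the board.
- handle_b (a joint): swing of hold-down b's lever, rad: 0 standing up as found (63 degrees above level), 1.02 dead centre, 1.10 fully down and level at its stop, where it stays locked. Let go before dead centre it is not locked: it stays put or springs back a little. It gives way to 2 to 5 N on the grip, most just before dead centre.
- water_bottle: clear drinks bottle, 72 mm across and 247 tall, standing to the left; bystander, origin under its middle
- mug: mug with a handle, 82 mm across (114 over the handle) and 97 tall, standing to the right near the robot; bystander, origin under its middle
- screw_tin: round open tin of screws, 82 mm across and 54 tall; bystander, origin under its middle
- tape_measure: pocket tape measure, 31x95x62 mm; bystander, origin under its middle
- pencil: pencil lying down, 170 mm long and 9 thick; bystander, origin under its middle

How it is judged:
By the outcome, as a careful person would: the job done as asked, in the order asked, and still so for the second after the job is handed in, with the robot touching nothing.
It also fails if it takes over 58 s, if anything falls off the work surface, if the arm or the gripper's body presses on something with over 40 N, if the wrist force passes 120 N, or if a joint passes its speed limit or range.

ROBOT

A 6-joint arm with a two-finger parallel gripper is mounted at the origin on the work surface; the furniture and walls round the work are solid. World frame = base frame: x ahead of the robot, y to its left, z up, the work surface at z = 0. Lengths are in m, angles in rad, forces in N, time in s.
With the tool pointing down it reaches from about 0.275 to 0.85 m from the base axis. Payload 19 kg.
Tool frame: the origin (TCP) lies at the very end of the fingers, on their centre line; the grasp point (between the pads) lies 19 mm behind it; z points along the fingers, y is the line along which they close (so a half turn about z gives the same grasp; the last joint's range is limited). The gripper opens to 85 mm and grips with 20 to 120 N. Pads are 22 mm wide; open, the fingers measure 114 mm over their backs; the gripper's body (76 mm by 85 mm) begins 54 mm behind the grasp point. The pads swing forward as they close: fully open they stand 13 mm farther back than shut.
Start: joints at [1.185, 0.15, 1.437, -0, 1.554, -0.134], TCP at [0.143, 0.557, 0.231] pointing down, gripper open.
Joint ranges: [-2.8, 2.8], [-0.68, 2.1], [0.12, 2.68], [-1.39, 4.53], [0.16, 2.79], [-2.81, 2.81]. Speed limits (rad/s): [1.89, 1.89, 2.22, 3.01, 3.01, 3.01].

INTERFACE

Orientations are given as a rotation vector (axis times angle).
In Python, from plant import * gives the robot as it stands.
- The arm moves only by the tool servo_tool, never from a script. Its argument "motion" is a list of rows, each an object with "grip": the opening in per cent of the stroke, from 0 (shut) to 100 (fully open); "delta_pos": the shift along the tool's x, y, z in cm, a list of three; "delta_rot": the turn, a rotation vector about the tool's x, y, z in rad, a list of three. A call has 1 to 10 rows; each row is the pose to reach, as a shift and turn from the pose commanded when the call began, along the tool's axes at that moment; what a row does not reach only later rows make up. A row lasts 1/8 s, in which the tool goes at most 62.5 mm and 10.7 degrees, less where a joint would pass 70% of its speed; a pose out of reach is approached as far as the arm can. A call with a gripper value outside its range is refused whole. The fingers move at their own pace and stop on an object; the grip force is fixed at half the most. Time passes only in rows, so rows that repeat a pose let the fingers close. It gives the time, the measured TCP pose, the force, the opening and the grip force at its end, in the units of the state.
- state(): the state, without advancing time (a new reading comes with each control period).
- read_camera(name): name is "side" or "top" or "wrist"; returns (picture, depth): 400x640x3 uint8, red, green, blue; 400x640 float32, m along the optical axis (not along the pixel's ray), 0 where there is no reading.
- calibration(name): a dict with "mtx" (3x3 intrinsics, pixels), "rvec" (rotation vector, rad) and "tvec" (3), from world to camera coordinates, as OpenCV has them; the wrist camera has in their place "mount" (4x4, takes a point from camera to tool coordinates, whose origin is the TCP and whose axes are the flange's). Camera axes: x right, y down, z forward; pixel columns grow to the right and rows downward; lengths in m; the calibration is good to about 2 mm. The wrist camera is an equidistant fisheye: a pixel r from the principal point sees the ray r / f radians off the axis. A picture is of the moment at which its call begins: read the wrist's pose just before it. calibration takes no time and is no camera call.
- job_done(): hands the job in; it is judged then, once.
The state is a dict: "clock": time; "qpos": joint angles; "joint_velocities": joint speeds; "effort": joint torques, N m; "ee_pos": TCP position; "tool_rot": TCP orientation; "ft_force": force on the tool from outside, world axes, zero at the start; "ft_torque": the same for the moment, N m; "finger_gap": finger opening in m; "grasp_force": force on a finger pad.
Only numpy, scipy, OpenCV 4.12 (cv2) and the standard library are available. Lean on these libraries where they do the work, as an engineer would, in place of code of your own. Each camera call takes 0.05 s, during which the arm holds its last target. There are 200 camera calls.

## Working session

There is one attempt and no reset: what is moved stays moved. The work goes in short steps, Python scripts to look and compute and a tool call to move; the robot and the scene stay as the last step left them, time stands still between calls to the robot, and variables do not carry over. Pictures are saved under pics/ and viewed, at most 10 in all, crops included, and the job is handed in when it is done.

Besides the shell and the picture viewer there is one more tool, called after "Emit:" by a JSON object that holds its "method" and its "body". servo_tool: Moves the arm, as the interface text tells. Its arguments: {"type":"object","properties":{"motion":{"type":"array"}},"required":["motion"]}

```bash
mkdir -p pics; cat > h.py <<'E'
from plant import *
import numpy as np, cv2
from scipy.spatial.transform import Rotation as R
def cloud(name):
    im,d=read_camera(name); c=calibration(name); K=np.array(c["mtx"])
    v,u=np.mgrid[0:400,0:640]
    p=np.stack([(u-K[0,2])/K[0,0]*d,(v-K[1,2])/K[1,1]*d,d],-1)
    Rm=R.from_rotvec(np.ravel(c["rvec"])).as_matrix()
    w=(p-np.ravel(c["tvec"]))@Rm
    w[d==0]=np.nan
    return im,w
E
python3 - <<'E'
from h import *
for n in("top","side"):
    im,w=cloud(n); cv2.imwrite(f"pics/{n}1.png",im[:,:,::-1]); np.savez(f"{n}1.npz",im=im,w=w)
    print(n,calibration(n))
s=state();print({k:np.round(v,3) for k,v in s.items()})
E
```

```text
top {'mtx': array([[450.22894972,   0.        , 323.89945811],
       [  0.        , 450.22894972, 199.56780121],
       [  0.        ,   0.        ,   1.        ]]), 'rvec': array([ 2.14462877, -2.08860628,  0.21183425]), 'tvec': array([-0.03959858,  0.45622397,  1.2548525 ])}
side {'mtx': array([[455.75094075,   0.        , 315.83705991],
       [  0.        , 455.75094075, 195.22276208],
       [  0.        ,   0.        ,   1.        ]]), 'rvec': array([ 0.09914759, -2.7706277 ,  1.45081749]), 'tvec': array([0.42996355, 0.11281978, 1.57878262])}
{'clock': np.float64(0.1), 'qpos': array([ 1.185,  0.151,  1.438,  0.   ,  1.554, -0.134]), 'joint_velocities': array([-0.   , -0.001, -0.001, -0.001, -0.001, -0.001]), 'effort': array([ 4.0000e-03, -7.1437e+01, -5.7179e+01, -0.0000e+00,  7.0000e-03,
       -0.0000e+00]), 'ee_pos': array([0.143, 0.557, 0.231]), 'tool_rot': array([-3.940e-01, -3.116e+00,  2.000e-03]), 'ft_force': array([ 0.71 , -0.704,  0.1  ]), 'ft_torque': array([ 0.062, -0.01 , -0.043]), 'grasp_force': np.float64(0.0), 'finger_gap': np.float64(0.086)}
```

View pics/top1.png

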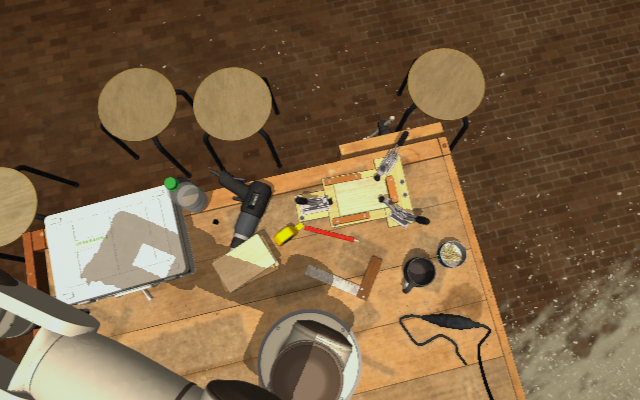

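View pics/side1.png

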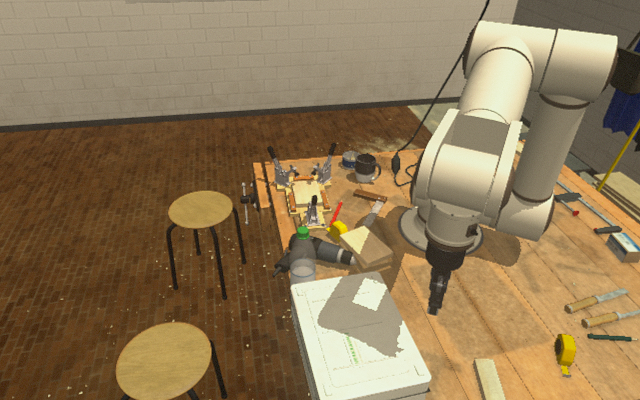

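The top view shows the jig around (360,195): push clamp at left (315,203), stop end at right, hold-downs at (390,160) and (405,212). Zooming and measuring.

```bash
python3 - <<'E'
from h import *
d=np.load("top1.npz");im,w=d["im"],d["w"]
cv2.imwrite("pics/topc.png",cv2.resize(im[120:245,280:440],None,fx=5,fy=4.8,interpolation=cv2.INTER_CUBIC)[:,:,::-1])
z=w[...,2]
roi=np.zeros(z.shape,bool);roi[125:240,285:440]=1
hsv=cv2.cvtColor(im,cv2.COLOR_RGB2HSV)
print(np.round(w[195,360],3),hsv[195,360],hsv[218,305],w[218,305],hsv[170,405],w[170,405])
m=roi&(z>.007)&(z<.023)
cv2.imwrite("pics/m.png",(m*255).astype(np.uint8))
P=w[m][:,:2].astype(np.float32); print(len(P),cv2.minAreaRect(P))
b=roi&(z>.028)&(z<.038);print(b.sum(),cv2.minAreaRect(w[b][:,:2].astype(np.float32)))
s=np.load("side1.npz")
dark=roi&(im.max(-1)<60)&(z>.05)
n,l,st,c=cv2.connectedComponentsWithStats(dark.astype(np.uint8))
for i in range(1,n):
    if st[i,4]>8: q=w[l==i];print(c[i],st[i,4],np.round(q.mean(0),3),np.round(q.min(0),3),np.round(q.max(0),3))
print("side")
im,w=s["im"],s["w"];z=w[...,2]
cv2.imwrite("pics/sidec.png",cv2.resize(im[135:240,250:350],None,fx=6,fy=5.7,interpolation=cv2.INTER_CUBIC)[:,:,::-1])
roi=np.zeros(z.shape,bool);roi[135:240,255:345]=1
dark=roi&(im.max(-1)<60)&(z>.05)
n,l,st,c=cv2.connectedComponentsWithStats(dark.astype(np.uint8))
for i in range(1,n):
    if st[i,4]>8: q=w[l==i];print(c[i],st[i,4],np.round(q.mean(0),3),np.round(q.min(0),3),np.round(q.max(0),3))
E
```

```text
[ 0.476 -0.133  0.033] [ 34  60 231] [ 29  92 224] [0.40645248 0.02647482 0.01639296] [ 17 121 158] [ 0.56259847 -0.26978246  0.00647671]
2471 ((0.46061384677886963, -0.14800816774368286), (0.2700159251689911, 0.4961751699447632), 27.874975204467773)
1943 ((0.45666831731796265, -0.07793022692203522), (0.17772652208805084, 0.3341433107852936), 9.454577445983887)
[402.32876712 138.26027397] 73 [ 0.615 -0.239  0.141] [ 0.603 -0.25   0.117] [ 0.631 -0.228  0.159]
[376.79166667 177.66666667] 24 [ 0.516 -0.175  0.086] [ 0.509 -0.182  0.079] [ 0.523 -0.167  0.093]
[301.37681159 200.39130435] 69 [0.437 0.033 0.125] [0.429 0.017 0.075] [0.448 0.047 0.142]
[381.21052632 198.84210526] 19 [ 0.455 -0.188  0.088] [ 0.448 -0.193  0.081] [ 0.461 -0.182  0.092]
[421.75581395 219.79069767] 86 [ 0.39  -0.288  0.141] [ 0.38  -0.304  0.115] [ 0.403 -0.275  0.159]
side
[332.08510638 148.59574468] 47 [ 0.388 -0.287  0.134] [ 0.378 -0.307  0.112] [ 0.4   -0.275  0.154]
[271.18181818 151.90909091] 55 [ 0.617 -0.237  0.135] [ 0.603 -0.25   0.112] [ 0.63  -0.225  0.157]
[314.05714286 200.11428571] 35 [0.436 0.044 0.121] [0.43  0.032 0.097] [0.443 0.051 0.137]
```

View pics/topc.png

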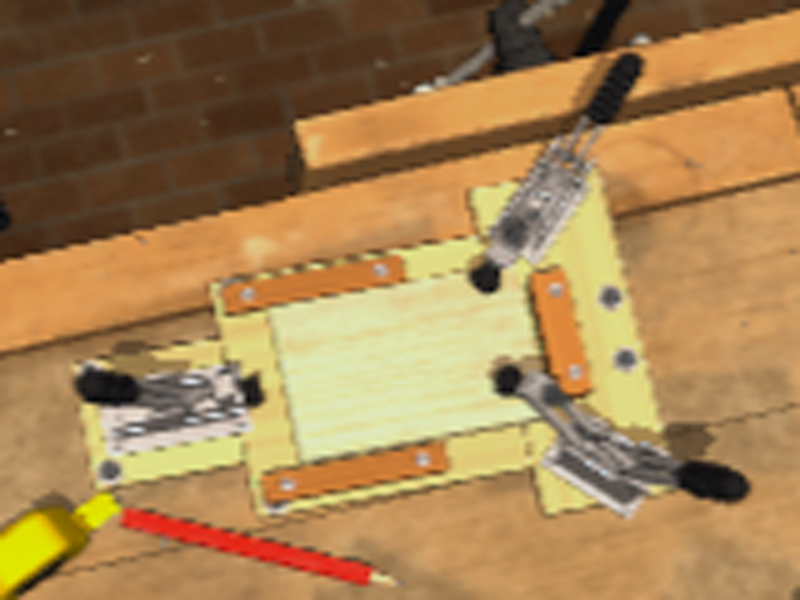

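View pics/sidec.png

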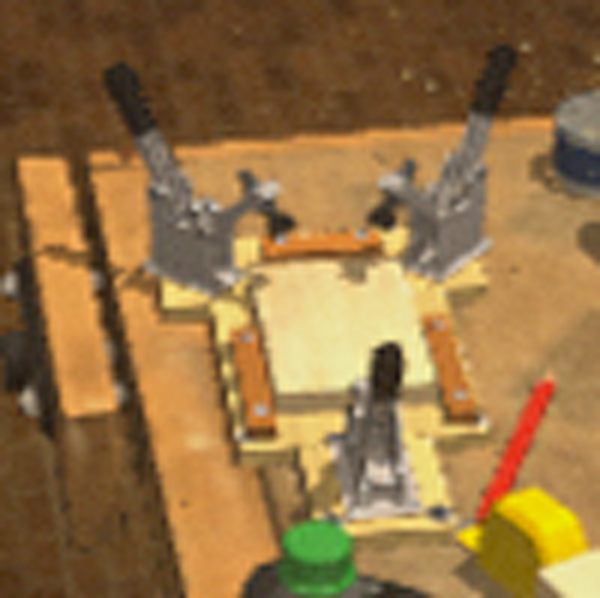

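```bash
cat >> h.py <<'E'
jx=np.array([.213,-.977]);jy=np.array([.977,.213])
D={"p":-jx,"a":(jx+jy)/2**.5,"b":(jx-jy)/2**.5}
ZP={"p":.059,"a":.075,"b":.075}
E
python3 - <<'E'
from h import *
for n in("top","side"):
    d=np.load(n+"1.npz");im,w=d["im"],d["w"];z=w[...,2]
    dark=(im.max(-1)<60)
    for k,c in {"p":(.437,.038),"a":(.616,-.238),"b":(.389,-.287)}.items():
        m=dark&(np.hypot(w[...,0]-c[0],w[...,1]-c[1])<.04)&(z>ZP[k]+.03)&(z<.17)
        q=w[m]; dd=D[k]; l=np.array([-dd[1],dd[0]])
        r=q[:,:2]@dd; lat=q[:,:2]@l
        rp=r-((q[:,2]-ZP[k])*.454-.0085)/.891
        s=(q[:,2]-ZP[k]-.0085*.454)/.891
        L=np.median(lat)
        print(n,k,m.sum(),"lat",np.round(np.percentile(lat,[5,50,95]),3),"rp",np.round(np.percentile(rp,[5,30,50,70,95]),3),"smax",s.max().round(3),
         "latslope",np.polyfit(q[:,2],lat,1)[0].round(3),"piv",np.round(dd*np.median(rp)+l*L,3))
# tallest things along way & vise
d=np.load("top1.npz");w=d["w"]
for p in[(190,195),(172,184),(250,210),(370,145),(620//5+280,75//5+120)]: print(p,np.round(w[p[1],p[0]],3))
E
```

```text
top p 68 lat [-0.442 -0.434 -0.428] rp [-0.089 -0.088 -0.086 -0.084 -0.078] smax 0.089 latslope -0.008 piv [0.442 0.008]
top a 73 lat [0.125 0.132 0.138] rp [0.619 0.621 0.622 0.624 0.63 ] smax 0.09 latslope 0.031 piv [ 0.595 -0.225]
top b 86 lat [0.478 0.484 0.492] rp [0.003 0.004 0.007 0.009 0.017] smax 0.09 latslope 0.043 piv [ 0.403 -0.267]
side p 35 lat [-0.441 -0.435 -0.43 ] rp [-0.081 -0.072 -0.071 -0.07  -0.069] smax 0.084 latslope 0.009 piv [0.441 0.023]
side a 55 lat [0.126 0.135 0.141] rp [0.619 0.623 0.625 0.628 0.636] smax 0.088 latslope -0.044 piv [ 0.599 -0.225]
side b 47 lat [0.476 0.481 0.488] rp [0.003 0.008 0.01  0.013 0.021] smax 0.084 latslope -0.014 piv [ 0.4   -0.268]
(190, 195) [0.434 0.321 0.173]
(172, 184) [0.446 0.345 0.246]
(250, 210) [0.417 0.18  0.067]
(370, 145) [ 0.642 -0.165 -0.003]
(404, 135) [ 0.621 -0.242  0.152]
```

```bash
cat >> h.py <<'E'
PIV={"p":np.array([.4428,.0065]),"a":np.array([.593,-.223]),"b":np.array([.404,-.264])}
def target(k,th,s=.070,h=.014,back=0,up=0,drop=0):
    t=np.radians(th)
    r=s*np.cos(t)-.0085*np.sin(t)-h-back
    z=ZP[k]+s*np.sin(t)+.0085*np.cos(t)+up-drop
    return np.r_[PIV[k]+D[k]*r,z]
def show(targets,yaw=None):
    """yaw: wanted world angle of tool y (deg, mod 180)"""
    s=state(); T=R.from_rotvec(s["tool_rot"]);p=np.array(s["ee_pos"])
    ty=T.as_matrix()[:,1]; cur=np.degrees(np.arctan2(ty[1],ty[0]))
    print("clock",round(float(s["clock"]),2),"p",np.round(p,4),"F",np.round(s["ft_force"],1),"ty",round(cur,1),"q6",round(float(s["qpos"][5]),2))
    if yaw is not None:
        dz=(yaw-cur+90)%180-90
        Tn=R.from_matrix(np.array([[np.sin(np.radians(cur+dz)),np.cos(np.radians(cur+dz)),0],[-np.cos(np.radians(cur+dz)),np.sin(np.radians(cur+dz)),0],[0,0,-1.]]))
        print("rot",np.round((T.inv()*Tn).as_rotvec(),3))
    for t in targets: print(np.round(t,3),"->",np.round(T.inv().apply(t-p)*100,2))
E
python3 - <<'E'
from h import *
print(state()["tool_rot"])
p0=target("p",63,back=.012)
show([[.143,.557,.36],[.25,.35,.36],np.r_[p0[:2],.36],p0+[0,0,.05],p0],yaw=102.3)
E
```

```text
[-3.94415043e-01 -3.11644164e+00  1.63008955e-03]
clock 0.1 p [0.1432 0.5567 0.2307] F [ 0.7 -0.7  0.1] ty 75.6 q6 -0.13Traceback (most recent call last):
  File "<stdin>", line 4, in <module>
  File "h.py", line 28, in show
    Tn=R.from_matrix(np.array([[np.sin(np.radians(cur+dz)),np.cos(np.radians(cur+dz)),0],[-np.cos(np.radians(cur+dz)),np.sin(np.radians(cur+dz)),0],[0,0,-1.]]))
  File "scipy/spatial/transform/_rotation.pyx", line 1143, in scipy.spatial.transform._rotation.Rotation.from_matrix
ValueError: Non-positive determinant (left-handed or null coordinate frame) in rotation matrix 0: [[ 0.97704557 -0.21303039  0.        ]
 [ 0.21303039  0.97704557  0.        ]
 [ 0.          0.         -1.        ]].
```

```bash
sed -i 's/\[\[np.sin(np.radians(cur+dz))/[[-np.sin(np.radians(cur+dz))/; s/\[-np.cos(np.radians/[np.cos(np.radians/' h.py
python3 - <<'E'
from h import *
p0=target("p",63,back=.012)
show([[.143,.557,.36],[.25,.35,.36],np.r_[p0[:2],.36],p0+[0,0,.05],p0],yaw=102.3)
E
```

```text
clock 0.1 p [0.1432 0.5567 0.2307] F [ 0.7 -0.7  0.1] ty 75.6 q6 -0.13
rot [-0.001 -0.    -0.466]
[0.143 0.557 0.36 ] -> [ 3.000e-02  1.000e-02 -1.293e+01]
[0.25 0.35 0.36] -> [-15.49 -17.37 -12.91]
[0.443 0.005 0.36 ] -> [-42.8  -45.99 -12.88]
[0.443 0.005 0.175] -> [-42.81 -45.97   5.59]
[0.443 0.005 0.125] -> [-42.81 -45.97  10.59]
```

Emit:
{"method": "servo_tool", "body": {"motion": [{"grip":0,"delta_pos":[0,0,-6],"delta_rot":[0,0,0]},{"grip":0,"delta_pos":[0,0,-12],"delta_rot":[0,0,0]},{"grip":0,"delta_pos":[-4,-4,-13],"delta_rot":[0,0,-0.15]},{"grip":0,"delta_pos":[-8,-8.5,-13],"delta_rot":[0,0,-0.3]},{"grip":0,"delta_pos":[-12,-13,-13],"delta_rot":[0,0,-0.466]},{"grip":0,"delta_pos":[-16,-17.3,-13],"delta_rot":[0,0,-0.466]},{"grip":0,"delta_pos":[-20,-21.5,-13],"delta_rot":[0,0,-0.466]},{"grip":0,"delta_pos":[-24,-25.8,-13],"delta_rot":[0,0,-0.466]},{"grip":0,"delta_pos":[-28,-30,-13],"delta_rot":[0,0,-0.466]},{"grip":0,"delta_pos":[-32,-34.4,-13],"delta_rot":[0,0,-0.466]}]}}

```text
clock: 1.35
ee_pos: [0.3679, 0.1422, 0.3612]
tool_rot: [-0.336, 3.123, -0.0]
ft_force: [0.6, 0.7, -0.4]
finger_gap: 0.0002
grasp_force: 0.0
```

```bash
python3 - <<'E'
from h import *
p0=target("p",63,back=.012)
show([np.r_[p0[:2],.26],p0+[0,0,.05],p0],yaw=102.3)
print(state()["finger_gap"])
E
```

```text
clock 1.35 p [0.3679 0.1422 0.3612] F [ 0.6  0.7 -0.4] ty 102.3 q6 -1.61
rot [-0.  0. -0.]
[0.443 0.005 0.26 ] -> [ -4.44 -15.03  10.13]
[0.443 0.005 0.175] -> [ -4.43 -15.03  18.6 ]
[0.443 0.005 0.125] -> [ -4.43 -15.03  23.6 ]
0.00020779805036391367
```

Emit:
{"method": "servo_tool", "body": {"motion": [{"grip":0,"delta_pos":[-1.5,-5,0],"delta_rot":[0,0,0]},{"grip":0,"delta_pos":[-3,-10,2],"delta_rot":[0,0,0]},{"grip":0,"delta_pos":[-4.4,-15,5],"delta_rot":[0,0,0]},{"grip":0,"delta_pos":[-4.4,-15,10],"delta_rot":[0,0,0]},{"grip":0,"delta_pos":[-4.4,-15,15],"delta_rot":[0,0,0]},{"grip":0,"delta_pos":[-4.4,-15,19],"delta_rot":[0,0,0]},{"grip":0,"delta_pos":[-4.4,-15,21.5],"delta_rot":[0,0,0]},{"grip":0,"delta_pos":[-4.4,-15,23.6],"delta_rot":[0,0,0]},{"grip":0,"delta_pos":[-4.4,-15,23.6],"delta_rot":[0,0,0]}]}}

```text
clock: 2.48
ee_pos: [0.4415, 0.0069, 0.1241]
tool_rot: [0.336, -3.121, -0.001]
ft_force: [0.5, 0.1, -0.2]
finger_gap: -0.0003
grasp_force: 0.0
```

```bash
python3 - <<'E'
from h import *
show([target("p",t) for t in (63,55,47,39,31,23,16,10,5)]+[target("p",0,drop=d) for d in(0,.003)],yaw=102.3)
im,w=cloud("side");cv2.imwrite("pics/side2.png",cv2.resize(im[130:240,240:360],None,fx=6,fy=5.4,interpolation=cv2.INTER_CUBIC)[:,:,::-1])
E
```

```text
clock 2.48 p [0.4415 0.0069 0.1241] F [ 0.5  0.1 -0.2] ty 102.3 q6 -1.94
rot [ 0.001 -0.003 -0.   ]
[0.441 0.016 0.125] -> [-0.12  0.96 -0.11]
[0.439 0.025 0.121] -> [-0.12  1.86  0.29]
[0.437 0.033 0.116] -> [-0.12  2.69  0.82]
[0.435 0.041 0.11 ] -> [-0.12  3.44  1.45]
[0.434 0.047 0.102] -> [-0.12  4.1   2.18]
[0.433 0.053 0.094] -> [-0.13  4.65  3.  ]
[0.432 0.056 0.086] -> [-0.13  5.03  3.77]
[0.431 0.059 0.08 ] -> [-0.13  5.28  4.47]
[0.431 0.06  0.074] -> [-0.13  5.43  5.06]
[0.431 0.061 0.068] -> [-0.13  5.53  5.67]
[0.431 0.061 0.064] -> [-0.13  5.53  5.97]
```

View pics/side2.png

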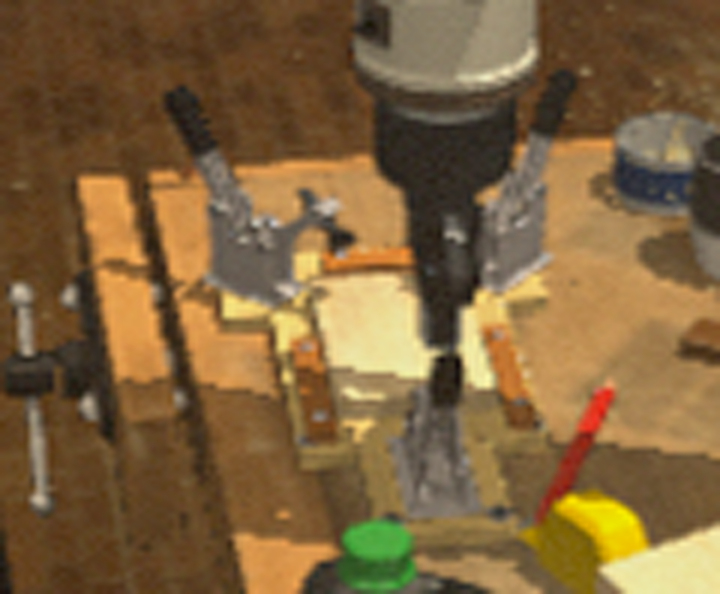

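The fingers stand right behind the push lever's sleeve (445,380), in line with it. Press.

Emit:
{"method": "servo_tool", "body": {"motion": [{"grip":0,"delta_pos":[-0.1,1.0,-0.1],"delta_rot":[0,0,0]},{"grip":0,"delta_pos":[-0.1,1.9,0.3],"delta_rot":[0,0,0]},{"grip":0,"delta_pos":[-0.1,2.7,0.8],"delta_rot":[0,0,0]},{"grip":0,"delta_pos":[-0.1,3.4,1.45],"delta_rot":[0,0,0]},{"grip":0,"delta_pos":[-0.1,4.1,2.2],"delta_rot":[0,0,0]},{"grip":0,"delta_pos":[-0.1,4.65,3.0],"delta_rot":[0,0,0]},{"grip":0,"delta_pos":[-0.1,5.0,3.8],"delta_rot":[0,0,0]},{"grip":0,"delta_pos":[-0.1,5.3,4.5],"delta_rot":[0,0,0]},{"grip":0,"delta_pos":[-0.1,5.45,5.1],"delta_rot":[0,0,0]}]}}

```text
clock: 3.65
ee_pos: [0.4316, 0.0603, 0.0738]
tool_rot: [0.336, -3.123, 0.0]
ft_force: [1.3, 0.1, 1.9]
finger_gap: 0.0
grasp_force: 0.7
```

```bash
python3 - <<'E'
from h import *
show([target("p",0,drop=d) for d in(0,.002,.004)])
E
```

```text
clock 3.65 p [0.4316 0.0603 0.0738] F [1.3 0.1 1.9] ty 102.3 q6 -1.82
[0.431 0.061 0.068] -> [0.05 0.1  0.63]
[0.431 0.061 0.066] -> [0.05 0.1  0.83]
[0.431 0.061 0.064] -> [0.05 0.1  1.03]
```

Emit:
{"method": "servo_tool", "body": {"motion": [{"grip":0,"delta_pos":[0,0.1,0.3],"delta_rot":[0,0,0]},{"grip":0,"delta_pos":[0,0.1,0.6],"delta_rot":[0,0,0]},{"grip":0,"delta_pos":[0,0.1,0.75],"delta_rot":[0,0,0]},{"grip":0,"delta_pos":[0,0.1,0.75],"delta_rot":[0,0,0]}]}}

```text
clock: 4.15
ee_pos: [0.4315, 0.0611, 0.0673]
tool_rot: [0.336, -3.124, 0.0]
ft_force: [-5.5, -0.7, 11.5]
finger_gap: -0.0001
grasp_force: 5.8
```

Emit:
{"method": "servo_tool", "body": {"motion": [{"grip":0,"delta_pos":[0,0,0.1],"delta_rot":[0,0,0]},{"grip":0,"delta_pos":[0,0,0.2],"delta_rot":[0,0,0]},{"grip":0,"delta_pos":[0,0,0.2],"delta_rot":[0,0,0]}]}}

```text
clock: 4.53
ee_pos: [0.4318, 0.0611, 0.0669]
tool_rot: [-0.336, 3.123, -0.0]
ft_force: [-17.8, 0.2, 41.9]
finger_gap: 0.0001
grasp_force: 21.1
```

Emit:
{"method": "servo_tool", "body": {"motion": [{"grip":0,"delta_pos":[0,0,-3],"delta_rot":[0,0,0]},{"grip":0,"delta_pos":[0,0,-9],"delta_rot":[0,0,0]},{"grip":0,"delta_pos":[0,0,-15],"delta_rot":[0,0,0]},{"grip":0,"delta_pos":[0,0,-15],"delta_rot":[0,0,0]}]}}

```text
clock: 5.03
ee_pos: [0.4331, 0.0611, 0.2191]
tool_rot: [-0.335, 3.117, -0.002]
ft_force: [0.6, -0.7, -0.1]
finger_gap: 0.0
grasp_force: 0.0
```

```bash
python3 - <<'E'
from h import *
for k in "ab":
  p0=target(k,63,back=.012); show([np.r_[p0[:2],.215],p0],yaw=57.3)
im,w=cloud("side");im2,w2=cloud("top")
o=np.hstack([cv2.resize(im[135:240,250:350],(400,400),interpolation=2),cv2.resize(im2[120:245,280:440],(400,400),interpolation=2)])
cv2.imwrite("pics/s3.png",o[:,:,::-1])
E
```

```text
clock 5.03 p [0.4331 0.0611 0.2191] F [ 0.6 -0.7 -0.1] ty 102.3 q6 -1.82
rot [0.001 0.007 0.785]
[ 0.591 -0.222  0.215] -> [ -9.46 -31.03   0.54]
[ 0.591 -0.222  0.141] -> [ -9.41 -31.01   7.91]
clock 5.03 p [0.4331 0.0611 0.2191] F [ 0.6 -0.7 -0.1] ty 102.3 q6 -1.82
rot [0.001 0.007 0.785]
[ 0.405 -0.262  0.215] -> [  9.63 -31.02   0.41]
[ 0.405 -0.262  0.141] -> [  9.68 -31.     7.78]
```

View pics/s3.png

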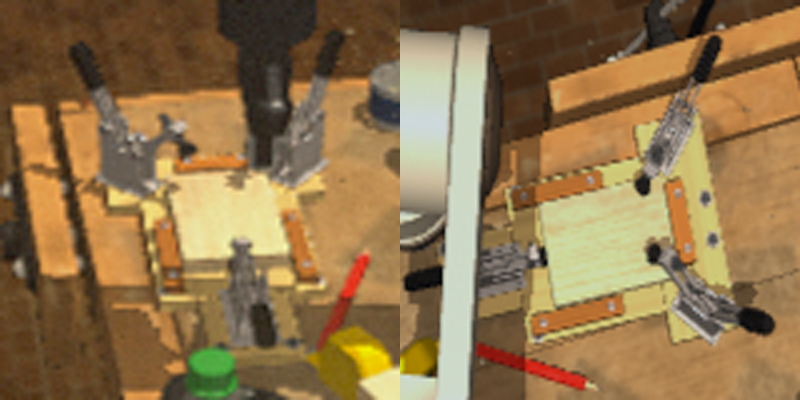

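The push lever (left at (420,280)) lies down and the board reaches the stop (670,235). Next is hold-down a.

Emit:
{"method": "servo_tool", "body": {"motion": [{"grip":0,"delta_pos":[-1,-4,0],"delta_rot":[0,0,0.15]},{"grip":0,"delta_pos":[-2.5,-9,0],"delta_rot":[0,0,0.3]},{"grip":0,"delta_pos":[-4.5,-15,0],"delta_rot":[0,0,0.45]},{"grip":0,"delta_pos":[-6.5,-21,0],"delta_rot":[0,0,0.6]},{"grip":0,"delta_pos":[-8,-26,0],"delta_rot":[0,0,0.785]},{"grip":0,"delta_pos":[-9.4,-31,0.5],"delta_rot":[0,0,0.785]},{"grip":0,"delta_pos":[-9.4,-31,2],"delta_rot":[0,0,0.785]},{"grip":0,"delta_pos":[-9.4,-31,4],"delta_rot":[0,0,0.785]},{"grip":0,"delta_pos":[-9.4,-31,6],"delta_rot":[0,0,0.785]},{"grip":0,"delta_pos":[-9.4,-31,7.9],"delta_rot":[0,0,0.785]}]}}

```text
clock: 6.38
ee_pos: [0.5885, -0.2209, 0.1337]
tool_rot: [-0.883, -3.013, -0.001]
ft_force: [-0.1, -0.6, 0.4]
finger_gap: 0.0001
grasp_force: 0.0
```

```bash
python3 - <<'E'
from h import *
show([target("a",t) for t in (63,55,47,39,31,23,16,10,5)]+[target("a",0,drop=d) for d in(0,.003)],yaw=57.3)
im,w=cloud("side");im2,w2=cloud("top")
o=np.hstack([cv2.resize(im[115:220,250:350],(400,400),interpolation=2),cv2.resize(im2[120:245,280:440],(400,400),interpolation=2)])
cv2.imwrite("pics/s4.png",o[:,:,::-1])
E
```

```text
clock 6.38 p [ 0.5885 -0.2209  0.1337] F [-0.1 -0.6  0.4] ty 57.3 q6 -1.48
rot [-0.    -0.002  0.   ]
[ 0.602 -0.229  0.141] -> [-1.51  0.07 -0.76]
[ 0.609 -0.233  0.137] -> [-2.4   0.07 -0.36]
[ 0.616 -0.238  0.132] -> [-3.24  0.07  0.16]
[ 0.622 -0.242  0.126] -> [-3.99  0.07  0.79]
[ 0.628 -0.245  0.118] -> [-4.65  0.07  1.52]
[ 0.633 -0.248  0.11 ] -> [-5.2   0.07  2.34]
[ 0.636 -0.251  0.102] -> [-5.59  0.07  3.11]
[ 0.638 -0.252  0.096] -> [-5.84  0.07  3.8 ]
[ 0.639 -0.253  0.09 ] -> [-5.99  0.07  4.4 ]
[ 0.64  -0.253  0.083] -> [-6.1   0.07  5.  ]
[ 0.64  -0.253  0.08 ] -> [-6.1   0.07  5.3 ]
```

View pics/s4.png

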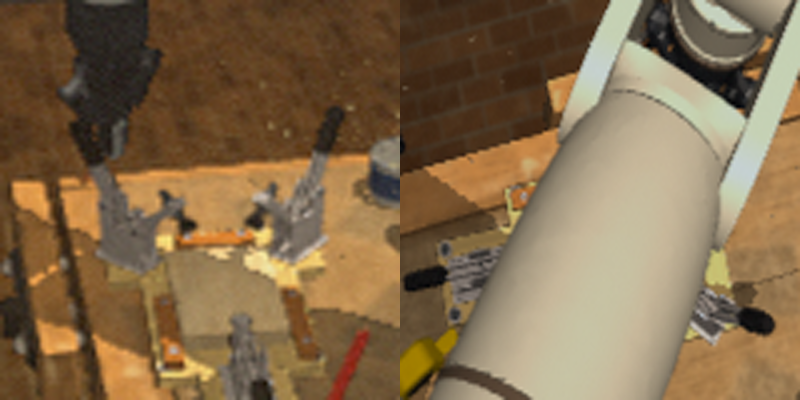

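The tip stands just inside lever a's sleeve (95,150 in the left view). Press.

Emit:
{"method": "servo_tool", "body": {"motion": [{"grip":0,"delta_pos":[-0.5,0.1,-0.7],"delta_rot":[0,0,0]},{"grip":0,"delta_pos":[-1.5,0.1,-0.75],"delta_rot":[0,0,0]},{"grip":0,"delta_pos":[-2.4,0.1,-0.35],"delta_rot":[0,0,0]},{"grip":0,"delta_pos":[-3.25,0.1,0.15],"delta_rot":[0,0,0]},{"grip":0,"delta_pos":[-4.0,0.1,0.8],"delta_rot":[0,0,0]},{"grip":0,"delta_pos":[-4.65,0.1,1.5],"delta_rot":[0,0,0]},{"grip":0,"delta_pos":[-5.2,0.1,2.35],"delta_rot":[0,0,0]},{"grip":0,"delta_pos":[-5.6,0.1,3.1],"delta_rot":[0,0,0]},{"grip":0,"delta_pos":[-5.85,0.1,3.8],"delta_rot":[0,0,0]},{"grip":0,"delta_pos":[-6.0,0.1,4.4],"delta_rot":[0,0,0]}]}}

```text
clock: 7.72
ee_pos: [0.6405, -0.2535, 0.0916]
tool_rot: [0.884, 3.014, -0.0]
ft_force: [0.9, -0.6, 2.4]
finger_gap: -0.0002
grasp_force: 1.0
```

```bash
python3 - <<'E'
from h import *
show([target("a",0,drop=d) for d in(0,.002,.004)])
E
```

```text
clock 7.72 p [ 0.6405 -0.2535  0.0916] F [ 0.9 -0.6  2.4] ty 57.3 q6 -1.49
[ 0.64  -0.253  0.083] -> [ 0.05 -0.    0.81]
[ 0.64  -0.253  0.081] -> [ 0.05 -0.    1.01]
[ 0.64  -0.253  0.079] -> [ 0.05 -0.    1.21]
```

Emit:
{"method": "servo_tool", "body": {"motion": [{"grip":0,"delta_pos":[0,0,0.3],"delta_rot":[0,0,0]},{"grip":0,"delta_pos":[0,0,0.6],"delta_rot":[0,0,0]},{"grip":0,"delta_pos":[0,0,0.8],"delta_rot":[0,0,0]},{"grip":0,"delta_pos":[0,0,0.95],"delta_rot":[0,0,0]},{"grip":0,"delta_pos":[0,0,0.95],"delta_rot":[0,0,0]}]}}

```text
clock: 8.35
ee_pos: [0.6402, -0.2533, 0.0834]
tool_rot: [0.884, 3.014, -0.0]
ft_force: [-6.0, 3.4, 11.3]
finger_gap: 0.0001
grasp_force: 5.8
```

Emit:
{"method": "servo_tool", "body": {"motion": [{"grip":0,"delta_pos":[0,0,0.1],"delta_rot":[0,0,0]},{"grip":0,"delta_pos":[0,0,0.2],"delta_rot":[0,0,0]},{"grip":0,"delta_pos":[0,0,0.2],"delta_rot":[0,0,0]}]}}

```text
clock: 8.72
ee_pos: [0.6403, -0.2533, 0.0831]
tool_rot: [0.884, 3.013, -0.001]
ft_force: [-13.1, 6.5, 28.6]
finger_gap: 0.0005
grasp_force: 14.4
```

Emit:
{"method": "servo_tool", "body": {"motion": [{"grip":0,"delta_pos":[0,0,-3],"delta_rot":[0,0,0]},{"grip":0,"delta_pos":[0,0,-9],"delta_rot":[0,0,0]},{"grip":0,"delta_pos":[0,0,-13.5],"delta_rot":[0,0,0]},{"grip":0,"delta_pos":[0,0,-13.5],"delta_rot":[0,0,0]}]}}

```text
clock: 9.22
ee_pos: [0.6413, -0.2538, 0.2198]
tool_rot: [0.883, 3.009, -0.002]
ft_force: [0.7, 0.3, -0.8]
finger_gap: -0.0001
grasp_force: 0.0
```

```bash
python3 - <<'E'
from h import *
p0=target("b",63,back=.012); show([np.r_[p0[:2],.215],p0],yaw=57.3)
E
```

```text
clock 9.22 p [ 0.6413 -0.2538  0.2198] F [ 0.7  0.3 -0.8] ty 57.3 q6 -1.49
rot [0.    0.006 0.   ]
[ 0.405 -0.262  0.215] -> [ 19.42 -13.5    0.35]
[ 0.405 -0.262  0.141] -> [ 19.47 -13.5    7.72]
```

Emit:
{"method": "servo_tool", "body": {"motion": [{"grip":0,"delta_pos":[3,-2,0],"delta_rot":[0,0,0]},{"grip":0,"delta_pos":[7,-5,0],"delta_rot":[0,0,0]},{"grip":0,"delta_pos":[11,-7.7,0],"delta_rot":[0,0,0]},{"grip":0,"delta_pos":[15,-10.5,0],"delta_rot":[0,0,0]},{"grip":0,"delta_pos":[18,-12.5,0],"delta_rot":[0,0,0]},{"grip":0,"delta_pos":[19.4,-13.5,0.5],"delta_rot":[0,0,0]},{"grip":0,"delta_pos":[19.4,-13.5,2.5],"delta_rot":[0,0,0]},{"grip":0,"delta_pos":[19.4,-13.5,4.5],"delta_rot":[0,0,0]},{"grip":0,"delta_pos":[19.4,-13.5,6.5],"delta_rot":[0,0,0]},{"grip":0,"delta_pos":[19.4,-13.5,7.3],"delta_rot":[0,0,0]}]}}

```text
clock: 10.48
ee_pos: [0.404, -0.2617, 0.1407]
tool_rot: [-0.884, -3.013, -0.001]
ft_force: [0.2, 0.1, 0.1]
finger_gap: 0.0002
grasp_force: 0.0
```

```bash
python3 - <<'E'
from h import *
show([target("b",t) for t in (63,55,47,39,31,23,16,10,5)]+[target("b",0,drop=d) for d in(0,.003)],yaw=57.3)
E
```

```text
clock 10.47 p [ 0.404  -0.2617  0.1407] F [0.2 0.1 0.1] ty 57.3 q6 -1.74
rot [ 0.    -0.002  0.   ]
[ 0.398 -0.273  0.141] -> [-0.12 -1.21 -0.05]
[ 0.394 -0.28   0.137] -> [-0.12 -2.11  0.35]
[ 0.389 -0.287  0.132] -> [-0.12 -2.94  0.87]
[ 0.385 -0.293  0.126] -> [-0.12 -3.7   1.5 ]
[ 0.382 -0.299  0.118] -> [-0.13 -4.35  2.24]
[ 0.379 -0.304  0.11 ] -> [-0.13 -4.9   3.05]
[ 0.376 -0.307  0.102] -> [-0.13 -5.29  3.82]
[ 0.375 -0.309  0.096] -> [-0.13 -5.54  4.52]
[ 0.374 -0.31   0.09 ] -> [-0.13 -5.69  5.11]
[ 0.374 -0.311  0.083] -> [-0.13 -5.79  5.72]
[ 0.374 -0.311  0.08 ] -> [-0.13 -5.79  6.02]
```

Emit:
{"method": "servo_tool", "body": {"motion": [{"grip":0,"delta_pos":[-0.1,-1.2,-0.05],"delta_rot":[0,0,0]},{"grip":0,"delta_pos":[-0.1,-2.1,0.35],"delta_rot":[0,0,0]},{"grip":0,"delta_pos":[-0.1,-2.95,0.85],"delta_rot":[0,0,0]},{"grip":0,"delta_pos":[-0.1,-3.7,1.5],"delta_rot":[0,0,0]},{"grip":0,"delta_pos":[-0.1,-4.35,2.25],"delta_rot":[0,0,0]},{"grip":0,"delta_pos":[-0.1,-4.9,3.05],"delta_rot":[0,0,0]},{"grip":0,"delta_pos":[-0.1,-5.3,3.8],"delta_rot":[0,0,0]},{"grip":0,"delta_pos":[-0.1,-5.55,4.5],"delta_rot":[0,0,0]},{"grip":0,"delta_pos":[-0.1,-5.7,5.1],"delta_rot":[0,0,0]},{"grip":0,"delta_pos":[-0.1,-5.8,5.4],"delta_rot":[0,0,0]}]}}

```text
clock: 11.72
ee_pos: [0.3736, -0.3114, 0.088]
tool_rot: [-0.884, -3.014, -0.0]
ft_force: [0.8, -0.2, 0.6]
finger_gap: -0.0003
grasp_force: 0.4
```

Emit:
{"method": "servo_tool", "body": {"motion": [{"grip":0,"delta_pos":[0,0,0.2],"delta_rot":[0,0,0]},{"grip":0,"delta_pos":[0,0,0.35],"delta_rot":[0,0,0]},{"grip":0,"delta_pos":[0,0,0.45],"delta_rot":[0,0,0]},{"grip":0,"delta_pos":[0,0,0.45],"delta_rot":[0,0,0]}]}}

```text
clock: 12.22
ee_pos: [0.3736, -0.3114, 0.0838]
tool_rot: [-0.884, -3.014, 0.0]
ft_force: [0.7, -0.6, 0.2]
finger_gap: -0.0004
grasp_force: 0.0
```

Emit:
{"method": "servo_tool", "body": {"motion": [{"grip":0,"delta_pos":[0,0,0.1],"delta_rot":[0,0,0]},{"grip":0,"delta_pos":[0,0,0.25],"delta_rot":[0,0,0]},{"grip":0,"delta_pos":[0,0,0.25],"delta_rot":[0,0,0]}]}}

```text
clock: 12.6
ee_pos: [0.3738, -0.3117, 0.0831]
tool_rot: [0.884, 3.014, -0.001]
ft_force: [-8.2, 8.2, 29.1]
finger_gap: -0.0
grasp_force: 14.5
```

Hard stop at the level height, as on the others. Retreat and check.

Emit:
{"method": "servo_tool", "body": {"motion": [{"grip":0,"delta_pos":[0,0,-4],"delta_rot":[0,0,0]},{"grip":0,"delta_pos":[0,0,-10],"delta_rot":[0,0,0]},{"grip":0,"delta_pos":[0,0,-16],"delta_rot":[0,0,0]},{"grip":0,"delta_pos":[0,0,-22],"delta_rot":[0,0,0]},{"grip":0,"delta_pos":[5,0,-25],"delta_rot":[0,0,0]},{"grip":0,"delta_pos":[5,0,-25],"delta_rot":[0,0,0]},{"grip":0,"delta_pos":[5,0,-25],"delta_rot":[0,0,0]}]}}

```text
clock: 13.48
ee_pos: [0.3317, -0.2845, 0.331]
tool_rot: [0.885, 3.014, -0.0]
ft_force: [0.9, -0.2, -0.4]
finger_gap: -0.0002
grasp_force: 0.0
```

```bash
python3 - <<'E'
from h import *
im,w=cloud("side");im2,w2=cloud("top")
o=np.hstack([cv2.resize(im[135:240,250:350],(400,400),interpolation=2),cv2.resize(im2[120:245,280:440],(400,400),interpolation=2)])
cv2.imwrite("pics/s5.png",o[:,:,::-1])
for n,(i,ww) in dict(side=(im,w),top=(im2,w2)).items():
  for k in "pab":
    c=PIV[k]+D[k]*.064; m=(i.max(-1)<60)&(np.hypot(ww[...,0]-c[0],ww[...,1]-c[1])<.04)&(ww[...,2]>.04)&(ww[...,2]<.17)
    q=ww[m]; r=(q[:,:2]-PIV[k])@D[k]
    if len(q): print(n,k,len(q),"z",np.round(np.percentile(q[:,2],[5,50,95]),3),"rmax",r.max().round(3),"slope",np.polyfit(r,q[:,2],1)[0].round(2))
E
```

```text
side p 39 z [0.059 0.065 0.068] rmax 0.097 slope -0.04
side a 37 z [0.07  0.08  0.085] rmax 0.088 slope -0.03
side b 25 z [0.074 0.079 0.083] rmax 0.088 slope -0.08
top p 91 z [0.062 0.067 0.073] rmax 0.087 slope -0.01
top a 74 z [0.077 0.083 0.088] rmax 0.089 slope 0.02
top b 82 z [0.078 0.083 0.087] rmax 0.087 slope -0.07
```

View pics/s5.png

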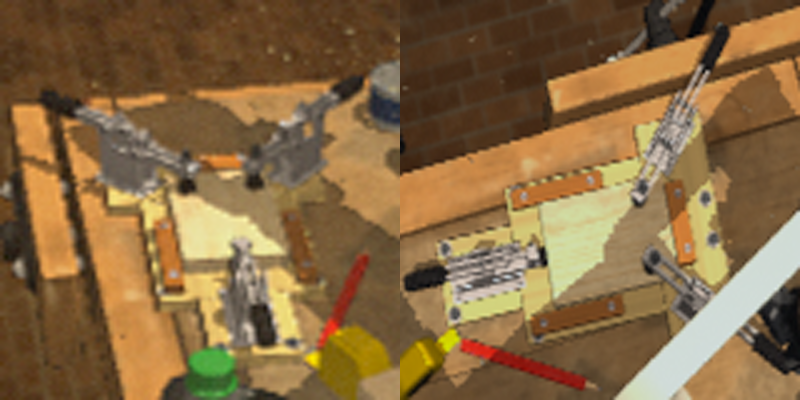

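All three levers lie level, with both hold-down bars on the board and the board against the stop.

```bash
python3 -c "
from plant import *
print(job_done())"
```

```text
the job is handed in; nothing more can be done
None
```

The board is clamped and the job is handed in: I pressed the push clamp first, then hold-downs a and b. All three levers measured level at their stops, and the pictures show the board up against the end stop.

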